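# Free the column oven's safety hook and open its door

## Task

The column oven's door stands ajar, held by the orange sprung safety hook on its inside. Reach down through the narrow gap between door and oven, press the hook down gently until it clears the oven's front beam, draw the door past it while the hook is held down, and swing the door wide open, about square to the oven's front. Neither strain the hook or the door nor fling it, leave the other things on the bench where they are, and let go with the door standing open.

Things in the scene. Friction and masses are not known exactly. Their poses are not given: they have to be found in the camera images.
- pump_base: White flat pump module with a dark red stripe, fixed, 220 deep (x) x 300 wide (y) x 75 mm high; origin at the centre of its underside; its front looks along its own -x. On it, on four screw feet, stands the fixed white column oven, 180 deep x 260 wide x 165 mm high; the fronts of both lie in one plane and their middles in line, within 4 mm and 0.03 rad.
- oven_foot (a point): Point at the middle of the module's top front edge (module x = -110, y = 0, z = 75 mm). The oven's feet are screwed out 6 to 44 mm, differently each time and not measured: its top lies 246 to 284 mm above the bench. The oven's front is open but for a dark red beam along its upper edge (12 mm deep, 26 mm tall, flush with the top). Behind it a clear cover closes the top.
- hinge_foot (a point): Point on the module's top front edge right under the door's upright hinge axis (module x = -110, y = +125 mm; within 4 mm). The door's inner face contains that axis. White door, 250 mm wide, 14 mm thick, as tall as the oven, its top level with the oven's. It starts ajar: the gap from its inner face to the beam is 36 to 42 mm at the hook, open from above, and narrows to the hinge.
- oven_door (a joint): Door angle in rad: 0 shut (inner face in the oven's front plane), growing as the free edge swings out to the module's -x, at most 1.75; starts at 0.195 to 0.225. Slightly stiff hinge (0.15 N m): the door stays where it is left. The hook stops it at about 0.24; with the hook held down it is past the beam at about 0.36, then swings freely. Over 20 N damages door or hook.
- hook_foot (a point): Point on the module's top front edge (y = -65 mm) below the hook, which the door carries 190 mm from the hinge: an orange arm 26 mm wide, 6 thick, level, 66 mm square inwards from the door's inner face, across the gap and under the beam; its flat top 28 mm below the door's top edge. At its end a tooth 10 mm tall catches behind the beam. Pressed anywhere, the arm moves straight down.
- beam_end (a point): Point on the module's top front edge at the door's free side (y = -125 mm). The hook's spring: 2 N to start moving, 0.9 N more per mm; the tooth clears the beam from 8.5 mm down (about 10 N); hard stop at 13 mm (14 N). Let go, it springs back up. The hook lies 28 mm below the oven's unmeasured top, so its height is known only to some 40 mm: feel for it.
- tip_box_mid (a point): Middle of the loose dark blue tip box with a pale blue lid, 88 x 123 x 62 mm high, on the bench below the door's sweep; a bystander, as are all the following.
- tin_mid (a point): Middle of the loose flat round green tin, 72 mm across, 20 mm high.
- marker_mid (a point): Middle of the loose black and blue marker pen, 130 mm long, 13 mm thick, lying on the bench.
- bottle_yellow_mid (a point): Middle of the loose clear bottle with a yellow cap, 60 mm across, 78 mm high.
- bottle_blue_mid (a point): Middle of the loose clear bottle with a blue cap, 60 mm across, 78 mm high.
- beaker_mid (a point): Middle of the loose glass beaker, 66 mm across, 70 mm high.

How it is judged:
By the outcome, as a careful person would: the job done as asked, in the order asked, and still so for the second after the job is handed in, with the robot touching nothing.
It also fails if it takes over 51 s, if anything falls off the work surface, if the arm or the gripper's body presses on something with over 40 N, if the wrist force passes 120 N, or if a joint passes its speed limit or range.

## Robot

A 7-joint arm with a two-finger parallel gripper is mounted at the origin on the work surface. World frame = base frame: x ahead of the robot, y to its left, z up, the work surface at z = 0. Lengths are in m, angles in rad, forces in N, time in s.
With the tool pointing down it reaches from about 0.425 to 0.925 m from the base axis. Payload 6.8 kg.
Tool frame: the origin (TCP) lies on the mounting face of the last link; the fingertips stand 173 mm ahead of it and the grasp point (between the pads) lies 155 mm ahead of it; z points along the fingers, y is the line along which they close (so a half turn about z gives the same grasp; the last joint's range is limited). The gripper opens to 85 mm and grips with 20 to 120 N. Pads are 22 mm wide; open, the fingers measure 114 mm over their backs; the gripper's body (76 mm by 85 mm) begins 54 mm behind the grasp point. The pads swing forward as they close: fully open they stand 13 mm farther back than shut.
Start: joints at [-1.327, 0.477, 0.022, 1.555, -0.011, 1.109, -0.083], TCP at [0.233, 0.634, 0.405] pointing down, gripper open.
Joint ranges: [-2.96, 2.96], [-0.34, 2.1], [-1.41, 1.46], [0.24, 2.44], [-1.37, 4.51], [0.17, 1.92], [-2.96, 2.96]. Speed limits (rad/s): [2.39, 2.39, 3.14, 3.14, 3.14, 3.14, 3.14].

## Interface

Orientations are given as a rotation vector (axis times angle).
In Python, from bench import r gives the robot as it stands.
- The arm moves only by the tool carry_out, never from a script. Its argument "moves" is a list of rows, each a list of 5 numbers: the shift along the tool's x, y, z in m, then the turn about the tool's z in rad, then the finger opening in m, from 0 to 0.0854. In form: [[dx, dy, dz, roll, claw], ...]. A call has exactly 8 rows; each row is the pose to reach, as a shift and turn from the pose commanded when the call began, along the tool's axes at that moment; what a row does not reach only later rows make up. A row lasts 1/10 s, in which the tool goes at most 50 mm and 8.59 degrees, less where a joint would pass 70% of its speed; a pose out of reach is approached as far as the arm can. A call with a gripper value outside its range is refused whole. The fingers move at their own pace and stop on an object; "force" is the grip in N (left out, the last holds). Time passes only in rows, so rows that repeat a pose let the fingers close, or fill a call up. It gives the time, the measured TCP pose, the force, the opening and the grip force at its end, in the units of the state.
- r.get_obs(): the state, without advancing time (a new reading comes with each control period).
- r.grab_frame(name): name is "scene" or "top" or "wrist"; returns the picture (420x560x3 uint8, red, green, blue); there is no depth.
- r.calibration(name): a dict with "fx", "fy", "cx", "cy" (pixels), "rvec" (rotation vector, rad) and "tvec" (3), from world to camera coordinates, as OpenCV has them. Camera axes: x right, y down, z forward; pixel columns grow to the right and rows downward; lengths in m; the calibration is good to about 2 mm. A picture is of the moment at which its call begins: read the wrist's pose just before it. calibration takes no time and is no camera call; for the wrist camera it gives the pose at the moment of the call.
- r.hand_in(): hands the job in; it is judged then, once.
The state is a dict: "clock": time; "joints": joint angles; "qvel": joint speeds; "tau": joint torques, N m; "tcp_pos": TCP position; "orientation": TCP orientation; "contact_force": force on the tool from outside, world axes, zero at the start; "moment": the same for the moment, N m; "grip_width": finger opening in m; "gripper_force": force on a finger pad.
Only numpy, scipy, OpenCV 4.12 (cv2) and the standard library are available. Lean on these libraries where they do the work, as an engineer would, in place of code of your own. Each camera call takes 0.05 s, during which the arm holds its last target. There are 200 camera calls.

## Working session

There is one attempt and no reset: what is moved stays moved. The work goes in short steps, Python scripts to look and compute and a tool call to move; the robot and the scene stay as the last step left them, time stands still between calls to the robot, and variables do not carry over. Pictures are saved under pics/ and viewed, at most 10 in all, crops included, and the job is handed in when it is done.

Besides the shell and the picture viewer there is one more tool, called after "Call:" by a JSON object that holds its "api" and its "payload", one argument or row to a line. carry_out: Moves the arm, as the interface text tells. Its arguments: {"type":"object","properties":{"moves":{"type":"array","items":{"type":"array","items":{"type":"number"}}},"force":{"type":"number"}},"required":["moves"]}

```bash
mkdir -p pics
python3 - <<'E'
from bench import r
import cv2,numpy as np
o=r.get_obs()
for k in("clock","tcp_pos","orientation","contact_force","grip_width"):print(k,o[k])
for n in("scene","top"):
    cv2.imwrite(f"pics/{n}0.png",cv2.resize(r.grab_frame(n)[:,:,::-1],(800,600),interpolation=cv2.INTER_CUBIC))
    print(n,r.calibration(n))
E
```

```text
clock 0.0
tcp_pos [0.23247481 0.63339628 0.4037156 ]
orientation [-5.49626899e-01 -3.09295911e+00  2.91030532e-03]
contact_force [ 0.05248832 -0.45355301  0.90776529]
grip_width 0.085387471148329
scene {'fx': 428.10099390578046, 'fy': 428.10099390578046, 'cx': 289.048618627191, 'cy': 209.79269055301907, 'rvec': array([ 2.41469593,  1.53029017, -0.24360086]), 'tvec': array([-0.2995468 , -0.50727859,  1.26820382])}
top {'fx': 404.79735097474406, 'fy': 404.79735097474406, 'cx': 283.7906403435013, 'cy': 205.72798819773416, 'rvec': array([ 2.15543877, -2.18442652,  0.12745859]), 'tvec': array([0.01436994, 0.62672618, 0.83998473])}
```

View pics/scene0.png

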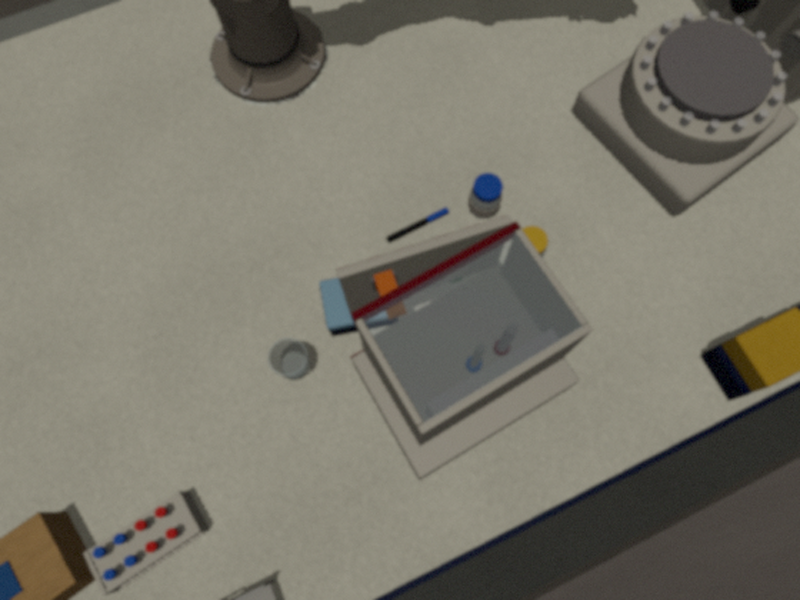

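View pics/top0.png

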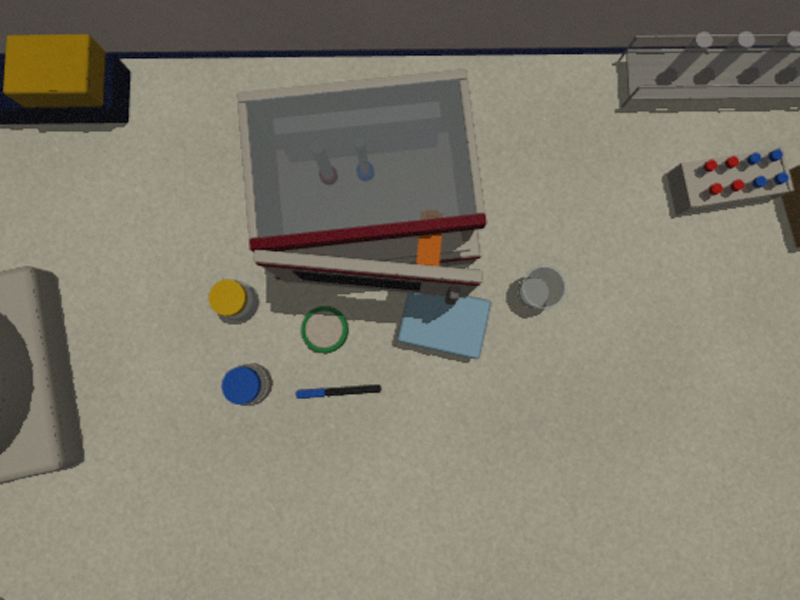

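The top view shows the beam from (251,243) at the hinge to (485,221), the door below it, and the orange hook at (429,248). The scene view shows the hook at (387,283). I'll enlarge both for precise points.

Run:
```python
from bench import r
import cv2,numpy as np
a=r.grab_frame("scene")[145:235,220:390,::-1]   # 170x90
b=r.grab_frame("top")[140:210,170:345,::-1]   #175x70
a=cv2.resize(a,None,fx=4.5,fy=4.5,interpolation=cv2.INTER_CUBIC);cv2.imwrite("pics/a.png",a)
b=cv2.resize(b,None,fx=4.5,fy=4.5,interpolation=cv2.INTER_CUBIC);cv2.imwrite("pics/b.png",b)
```

```text
(no output)
```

View pics/a.png

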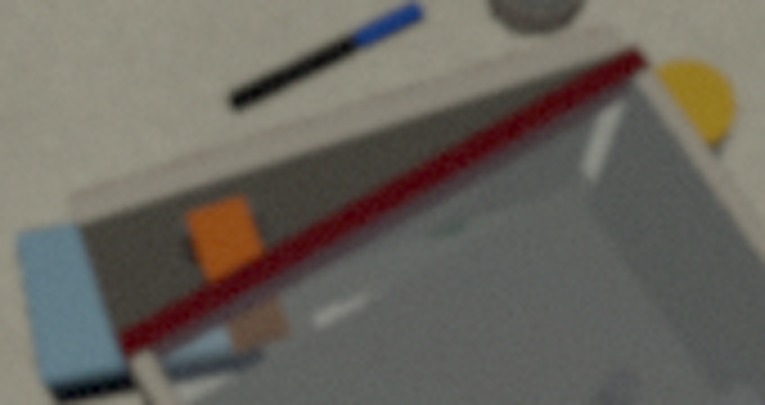

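View pics/b.png

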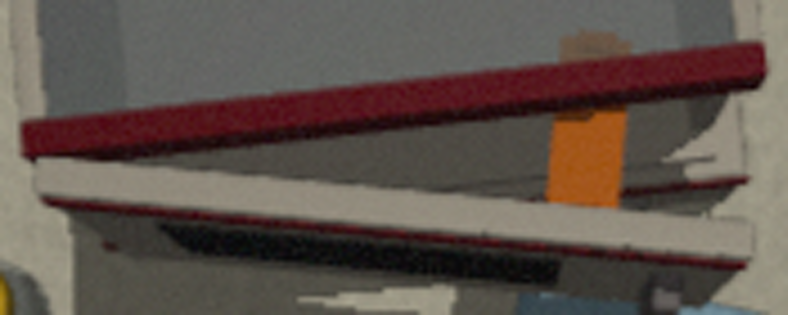

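The scene crop shows the beam's front edge running (120,333)–(635,48), the door's inner free corner at (82,222) and the hook root near (188,212)–(245,197). The top crop shows the beam's front edge (22,152)–(764,82), the door's inner edge (36,158)–(750,222) and the hook at x 548–625.

```bash
cat > h.py <<'E'
from bench import r
import cv2,numpy as np
from scipy.spatial.transform import Rotation as R
def cam(n):
    c=r.calibration(n);K=np.array([[c['fx'],0,c['cx']],[0,c['fy'],c['cy']],[0,0,1]])
    return K,cv2.Rodrigues(c['rvec'])[0],np.array(c['tvec']).reshape(3)
def crop(p,x0,y0,s=4.5): return np.array([x0+(p[0]+.5)/s-.5,y0+(p[1]+.5)/s-.5])
def tri(ps,pt):
    P=[]
    for n in("scene","top"):
        K,Rm,t=cam(n);P.append(K@np.c_[Rm,t])
    X=cv2.triangulatePoints(P[0],P[1],ps.reshape(2,1),pt.reshape(2,1)).ravel();X=X[:3]/X[3]
    e=[]
    for p,q in zip(P,(ps,pt)):
        v=p@np.r_[X,1];e.append(v[:2]/v[2]-q)
    return X,np.round(np.ravel(e),1)
def ray(n,p,z):
    K,Rm,t=cam(n);d=Rm.T@np.linalg.inv(K)@np.r_[p,1];c=-Rm.T@t
    return c+d*(z-c[2])/d[2]
E
python3 - <<'E'
from h import *
A=lambda u,v:crop((u,v),220,145);B=lambda u,v:crop((u,v),170,140)
for n,a,b in(("beam free front",(120,333),(764,82)),("beam free back",(132,350),(764,42)),("beam hinge front",(635,48),(22,152)),("beam hinge back",(648,65),(22,121)),
 ("door inner free",(82,222),(750,222)),("door outer free",(70,195),(750,262))):
    print(n,*tri(A(*a),B(*b)))
for z in(.25,.265,.28):
    print(z,[ray("top",B(*p),z).round(4) for p in((764,82),(22,152),(750,222),(36,158))])
for z in(.222,.237,.252): print("hook",z,[ray("top",B(*p),z).round(4) for p in((550,160),(623,160))],[ray("scene",A(*p),z).round(4) for p in((204,275),(266,250))])
o=r.get_obs();print(R.from_rotvec(o["orientation"]).as_matrix().round(3))
E
```

```text
beam free front [ 0.67541783 -0.07886373  0.27834502] [-0.6  0.  -0.8 -0.3]
beam free back [ 0.68729997 -0.07776092  0.28796866] [-0.7  0.1 -0.9 -0.3]
beam hinge front [0.65287049 0.17765424 0.28035219] [ 0.1 -0.   0.1  0. ]
beam hinge back [0.66331788 0.17753654 0.28297244] [-0.1  0.  -0.2 -0. ]
door inner free [ 0.62512309 -0.07306668  0.28205195] [-0.1  0.  -0.2 -0.1]
door outer free [ 0.61134346 -0.07281461  0.28114056] [-0.1  0.  -0.2 -0.1]
0.25 [array([ 0.6814, -0.0844,  0.25  ]), array([0.6588, 0.1858, 0.25  ]), array([ 0.6298, -0.0779,  0.25  ]), array([0.6565, 0.1807, 0.25  ])]
0.265 [array([ 0.678 , -0.0822,  0.265 ]), array([0.6559, 0.1819, 0.265 ]), array([ 0.6276, -0.0757,  0.265 ]), array([0.6537, 0.1769, 0.265 ])]
0.28 [array([ 0.6746, -0.0799,  0.28  ]), array([0.653 , 0.1779, 0.28  ]), array([ 0.6253, -0.0736,  0.28  ]), array([0.6508, 0.1731, 0.28  ])]
hook 0.222 [array([ 0.6587, -0.0066,  0.222 ]), array([ 0.6583, -0.0343,  0.222 ])] [array([ 0.6487, -0.0303,  0.222 ]), array([6.497e-01, 1.000e-04, 2.220e-01])]
hook 0.237 [array([ 0.6559, -0.0061,  0.237 ]), array([ 0.6556, -0.0332,  0.237 ])] [array([ 0.6537, -0.0317,  0.237 ]), array([ 0.6547, -0.0019,  0.237 ])]
hook 0.252 [array([ 0.6531, -0.0057,  0.252 ]), array([ 0.6528, -0.0321,  0.252 ])] [array([ 0.6587, -0.0331,  0.252 ]), array([ 0.6597, -0.0039,  0.252 ])]
[[-0.939  0.345 -0.   ]
 [ 0.345  0.939 -0.001]
 [-0.    -0.001 -1.   ]]
```

```bash
cat >> h.py <<'E'
def go(x,y,z,yaw):
    "shift/roll from measured pose to TCP x,y,z with tool-x at world angle yaw"
    o=r.get_obs();M=R.from_rotvec(o["orientation"]).as_matrix()
    d=M.T@(np.array([x,y,z])-o["tcp_pos"]);y0=np.arctan2(M[1,0],M[0,0])
    roll=-((yaw-y0+np.pi)%(2*np.pi)-np.pi)
    print("t%.2f"%o["clock"],"tcp",o["tcp_pos"].round(4),"yaw %.3f"%y0,"F",o["contact_force"].round(1),"shift",d.round(4),"roll %.3f"%roll)
E
python3 - <<'E'
from h import *
o=r.get_obs()
for n in("scene","top"):
    K,Rm,t=cam(n)
    for p in([0.232,.633,.404],[.232,.633,.25]):
        v=K@(Rm@np.array(p)+t);print(n,p,(v[:2]/v[2]/.7).round())
for z in(0,.1,.2,.3):print(z,ray("scene",(500,50),z).round(3),ray("scene",(475,147),z).round(3),ray("top",(56,325),z).round(3))
go(.651,-.0175,.50,np.deg2rad(179.1))
E
```

```text
scene [0.232, 0.633, 0.404] [ 665. -167.]
scene [0.232, 0.633, 0.25] [630. -74.]
top [0.232, 0.633, 0.404] [-377.  750.]
top [0.232, 0.633, 0.25] [-182.  651.]
0 [0.428 0.815 0.   ] [0.664 0.574 0.   ] [0.377 0.502 0.   ]
0.1 [0.475 0.727 0.1  ] [0.689 0.509 0.1  ] [0.395 0.448 0.1  ]
0.2 [0.523 0.638 0.2  ] [0.713 0.444 0.2  ] [0.412 0.394 0.2  ]
0.3 [0.57 0.55 0.3 ] [0.738 0.378 0.3  ] [0.429 0.34  0.3  ]
t0.20 tcp [0.2325 0.6335 0.4041] yaw 2.790 F [ 0.1 -0.9 -0.2] shift [-0.6172 -0.4671 -0.0953] roll -0.336
```

Call:
{"api": "carry_out", "payload": {
  "moves": [
    [0, 0, -0.05, 0, 0],
    [0, 0, -0.09, 0, 0],
    [-0.03, -0.02, -0.12, -0.05, 0],
    [-0.07, -0.05, -0.13, -0.1, 0],
    [-0.11, -0.08, -0.13, -0.15, 0],
    [-0.15, -0.11, -0.13, -0.2, 0],
    [-0.19, -0.14, -0.13, -0.25, 0],
    [-0.23, -0.17, -0.13, -0.3, 0]
  ],
  "force": 30
}}

```text
clock: 1.0
tcp_pos: [0.3901, 0.3936, 0.5347]
orientation: [0.078, 3.141, 0.0]
contact_force: [-0.4, 0.4, -0.6]
grip_width: -0.0001
gripper_force: 0.0
```

```bash
python3 -c "
from h import *
go(.651,-.0175,.50,np.deg2rad(179.1))"
```

```text
t1.00 tcp [0.3901 0.3936 0.5347] yaw 3.092 F [-0.4  0.4 -0.6] shift [-0.281  -0.3976  0.0347] roll -0.034
```

Call:
{"api": "carry_out", "payload": {
  "moves": [
    [-0.02, -0.03, 0, -0.01, 0],
    [-0.05, -0.07, 0, -0.034, 0],
    [-0.08, -0.11, 0, -0.034, 0],
    [-0.11, -0.15, 0, -0.034, 0],
    [-0.14, -0.19, 0, -0.034, 0],
    [-0.17, -0.23, 0, -0.034, 0],
    [-0.19, -0.27, 0, -0.034, 0],
    [-0.21, -0.3, 0, -0.034, 0]
  ]
}}

```text
clock: 1.8
tcp_pos: [0.5841, 0.0818, 0.5348]
orientation: [0.032, 3.141, -0.001]
contact_force: [-0.1, 0.9, 0.2]
grip_width: 0.0001
gripper_force: 0.0
```

```bash
python3 -c "
from h import *
go(.651,-.0175,.48,np.deg2rad(179.1))"
```

```text
t1.80 tcp [0.5841 0.0818 0.5348] yaw 3.121 F [-0.1  0.9  0.2] shift [-0.0689 -0.0978  0.0548] roll -0.005
```

Call:
{"api": "carry_out", "payload": {
  "moves": [
    [-0.02, -0.025, 0, -0.005, 0],
    [-0.04, -0.055, 0.02, -0.005, 0],
    [-0.06, -0.085, 0.03, -0.005, 0],
    [-0.069, -0.098, 0.04, -0.005, 0],
    [-0.069, -0.098, 0.05, -0.005, 0],
    [-0.069, -0.098, 0.055, -0.005, 0],
    [-0.069, -0.098, 0.055, -0.005, 0],
    [-0.069, -0.098, 0.055, -0.005, 0]
  ]
}}

```text
clock: 2.6
tcp_pos: [0.6506, -0.0123, 0.4802]
orientation: [0.016, 3.141, 0.001]
contact_force: [0.2, 0.6, 0.7]
grip_width: 0.0
gripper_force: 0.0
```

```bash
python3 -c "
from h import *
go(.651,-.0175,.46,np.deg2rad(179.1))
for n in('top','wrist'):cv2.imwrite(f'pics/{n}1.png',r.grab_frame(n)[:,:,::-1])
a=cv2.imread('pics/wrist1.png');b=cv2.imread('pics/top1.png')
b=cv2.resize(b[120:220,170:350],(432,240),interpolation=cv2.INTER_CUBIC)
c=np.zeros((540,432,3),np.uint8);c[:240]=b;c[240:]=cv2.resize(a,(432,300));cv2.imwrite('pics/c1.png',c)"
```

```text
t2.60 tcp [ 0.6506 -0.0123  0.4802] yaw 3.131 F [0.2 0.6 0.7] shift [-0.0005 -0.0052  0.0202] roll 0.005
```

View pics/c1.png

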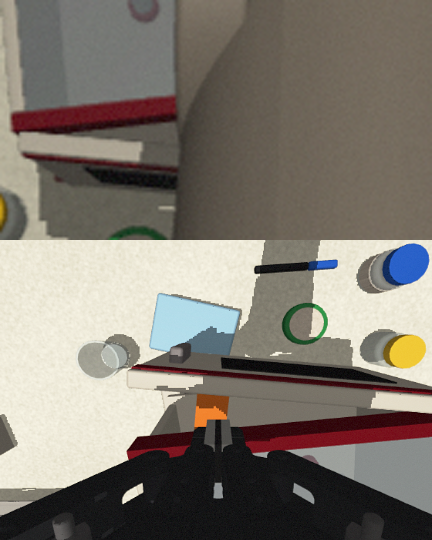

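Fingertips (217,425 in the lower panel) hang just above the gap, about 5 mm to the hinge side of the hook. I'll cross-check the door and beam edges with the wrist calibration.

```bash
python3 -c "
from h import *
s=560/432
for n,p in dict(inner=(205,392),innerL=(130,388),innerR=(400,409),beam=(190,433),beamL=(137,439),beamR=(400,415)).items():
    print(n,ray('wrist',(p[0]*s,(p[1]-240)*s),.281).round(4))
K,Rm,t=cam('wrist');o=r.get_obs()
for z in(.307,.281):
  v=K@(Rm@np.r_[o['tcp_pos'][:2],z]+t);print(v[:2]/v[2]/s+[0,240])
"
```

```text
inner [ 0.6216 -0.021   0.281 ]
innerL [ 0.6182 -0.0719  0.281 ]
innerR [0.6353 0.1145 0.281 ]
beam [ 0.6514 -0.0324  0.281 ]
beamL [ 0.6555 -0.0707  0.281 ]
beamR [0.6397 0.1153 0.281 ]
[217.26351063 447.35700486]
[217.29254666 431.81090276]
```

```bash
python3 -c "
from h import *
go(.651,-.0175,.46,np.deg2rad(179.1))
K,Rm,t=cam('wrist');print('c',(-Rm.T@t).round(3));print(Rm.round(3),K[0])
f=r.grab_frame('wrist')[130:330,140:400,::-1]
cv2.imwrite('pics/w2.png',cv2.resize(f,None,fx=3,fy=3,interpolation=cv2.INTER_CUBIC))
np.save('w2.npy',np.c_[K,Rm,t])"
```

```text
t2.70 tcp [ 0.6507 -0.0129  0.4805] yaw 3.130 F [0.1 1.  0.3] shift [-0.0003 -0.0046  0.0205] roll 0.005
c [ 0.585 -0.012  0.449]
[[ 0.012  1.     0.001]
 [ 0.965 -0.012  0.263]
 [ 0.263 -0.002 -0.965]] [326.89234962   0.         282.39673197]
```

View pics/w2.png

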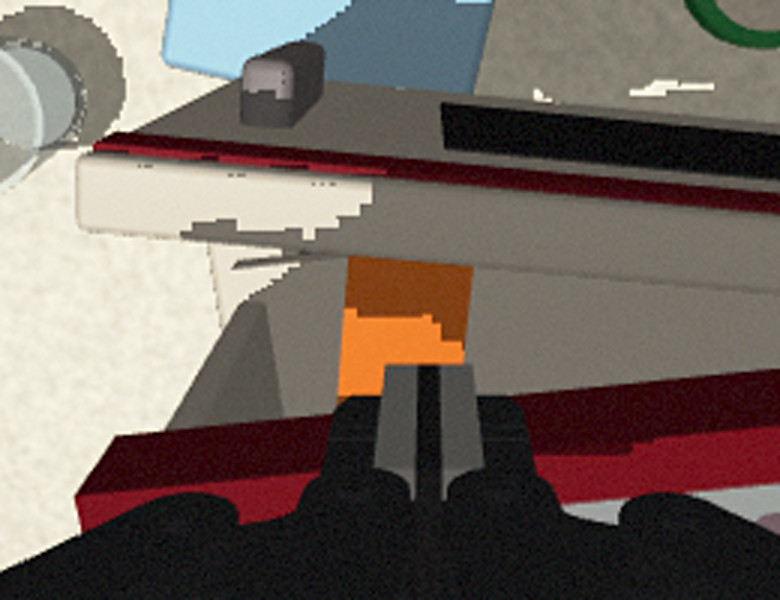

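The wrist crop shows that the beam's dark front face had misled me. Its top front edge runs (80,495)–(780,425), the door's inner edge (80,230)–(780,290), the hook spans u 345–470, and the tip is at (428,365).

```bash
python3 -c "
from h import *
B=lambda u,v:((u+.5)/3-.5+140,(v+.5)/3-.5+130)
for z in (.281,.272):
  for n,p in dict(innerL=(80,230),innerR=(780,292),beamL=(80,495),beamR=(780,425),tip=(428,365)).items():
    print(z,n,ray('wrist',B(*p),z).round(4))
for p in((348,262),(472,268),(465,360),(338,400)): print('hook',ray('wrist',B(*p),.253).round(4),ray('wrist',B(*p),.243).round(4))
print('tip',ray('wrist',B(385,365),.308),ray('wrist',B(475,365),.308))
"
```

```text
0.281 innerL [ 0.626  -0.0741  0.281 ]
0.281 innerR [0.639  0.0507 0.281 ]
0.281 beamL [ 0.678  -0.0796  0.281 ]
0.281 beamR [0.6652 0.0528 0.281 ]
0.281 tip [ 0.6523 -0.0129  0.281 ]
0.272 innerL [ 0.6282 -0.0775  0.272 ]
0.272 innerR [0.6419 0.0541 0.272 ]
0.272 beamL [ 0.683  -0.0832  0.272 ]
0.272 beamR [0.6695 0.0563 0.272 ]
0.272 tip [ 0.6559 -0.0129  0.272 ]
hook [ 0.6404 -0.0294  0.253 ] [ 0.6432 -0.0303  0.243 ]
hook [ 0.642  -0.0036  0.253 ] [ 0.6449 -0.0031  0.243 ]
hook [ 0.6625 -0.0051  0.253 ] [ 0.6665 -0.0047  0.243 ]
hook [ 0.6714 -0.0326  0.253 ] [ 0.6758 -0.0336  0.243 ]
tip [ 0.64138282 -0.01943313  0.308     ] [ 0.64155942 -0.00554021  0.308     ]
```

Call:
{"api": "carry_out", "payload": {
  "moves": [
    [-0.001, -0.003, 0, 0, 0],
    [-0.001, -0.005, 0.005, 0, 0],
    [-0.001, -0.005, 0.012, 0, 0],
    [-0.001, -0.005, 0.02, 0, 0],
    [-0.001, -0.005, 0.028, 0, 0],
    [-0.001, -0.005, 0.036, 0, 0],
    [-0.001, -0.005, 0.042, 0, 0],
    [-0.001, -0.005, 0.045, 0, 0]
  ]
}}

```text
clock: 3.55
tcp_pos: [0.6516, -0.019, 0.4337]
orientation: [-0.02, -3.14, 0.0]
contact_force: [-0.1, -0.1, -0.4]
grip_width: -0.0
gripper_force: 0.0
```

Call:
{"api": "carry_out", "payload": {
  "moves": [
    [0, 0, 0, 0, 0],
    [0, 0, 0, 0, 0],
    [0, 0, 0.002, 0, 0],
    [0, 0, 0.003, 0, 0],
    [0, 0, 0.004, 0, 0],
    [0, 0, 0.005, 0, 0],
    [0, 0, 0.005, 0, 0],
    [0, 0, 0.005, 0, 0]
  ]
}}

```text
clock: 4.35
tcp_pos: [0.6518, -0.0191, 0.4297]
orientation: [-0.02, -3.142, 0.0]
contact_force: [-1.2, -0.8, -0.9]
grip_width: -0.0003
gripper_force: 0.0
```

Call:
{"api": "carry_out", "payload": {
  "moves": [
    [0, 0, 0.001, 0, 0],
    [0, 0, 0.001, 0, 0],
    [0, 0, 0.002, 0, 0],
    [0, 0, 0.003, 0, 0],
    [0, 0, 0.004, 0, 0],
    [0, 0, 0.004, 0, 0],
    [0, 0, 0.004, 0, 0],
    [0, 0, 0.004, 0, 0]
  ]
}}

```text
clock: 5.15
tcp_pos: [0.6518, -0.0191, 0.4259]
orientation: [0.02, 3.141, 0.0]
contact_force: [-0.3, 0.2, 5.0]
grip_width: -0.0001
gripper_force: 1.8
```

Call:
{"api": "carry_out", "payload": {
  "moves": [
    [0, 0, 0.001, 0, 0],
    [0, 0, 0.001, 0, 0],
    [0, 0, 0.002, 0, 0],
    [0, 0, 0.002, 0, 0],
    [0, 0, 0.003, 0, 0],
    [0, 0, 0.003, 0, 0],
    [0, 0, 0.003, 0, 0],
    [0, 0, 0.003, 0, 0]
  ]
}}

```text
clock: 5.95
tcp_pos: [0.6519, -0.0191, 0.4232]
orientation: [0.02, 3.141, 0.0]
contact_force: [-1.0, 0.6, 5.7]
grip_width: -0.0001
gripper_force: 3.1
```

Call:
{"api": "carry_out", "payload": {
  "moves": [
    [0, 0, 0.001, 0, 0],
    [0, 0, 0.002, 0, 0],
    [0, 0, 0.003, 0, 0],
    [0, 0, 0.004, 0, 0],
    [0, 0, 0.005, 0, 0],
    [0, 0, 0.005, 0, 0],
    [0, 0, 0.005, 0, 0],
    [0, 0, 0.005, 0, 0]
  ]
}}

```text
clock: 6.75
tcp_pos: [0.6523, -0.0191, 0.4191]
orientation: [0.02, 3.139, 0.0]
contact_force: [-0.6, 0.3, 9.7]
grip_width: -0.0003
gripper_force: 4.9
```

```bash
python3 -c "
from h import *
for i in range(4):
    go(.65,-.019,.417,3.126);r.grab_frame('top')
"
```

```text
t6.75 tcp [ 0.6523 -0.0191  0.4191] yaw 3.129 F [-0.6  0.3  9.7] shift [0.0023 0.0001 0.0021] roll 0.003
t6.80 tcp [ 0.6522 -0.0191  0.4191] yaw 3.129 F [-1.7  0.   9.8] shift [0.0022 0.0001 0.0021] roll 0.003
t6.85 tcp [ 0.6523 -0.0192  0.4192] yaw 3.129 F [-1.3  0.3 10.8] shift [0.0023 0.0001 0.0022] roll 0.003
t6.90 tcp [ 0.6522 -0.0191  0.4191] yaw 3.129 F [-0.2 -0.8 10.1] shift [0.0022 0.0001 0.0021] roll 0.003
```

```bash
cat >> h.py <<'E'
ph=.0837;H=np.array([.6534,.1734]);X=np.array([np.cos(ph),np.sin(ph)]);Y=np.array([-X[1],X[0]])
def polar(p):
    "list of (th,d) rows from measured pose, s=0.19"
    o=r.get_obs();M=R.from_rotvec(o["orientation"]).as_matrix();y0=np.arctan2(M[1,0],M[0,0])
    v=o["tcp_pos"][:2]-H
    print("t%.2f"%o["clock"],"F",o["contact_force"].round(1),"z %.4f"%o["tcp_pos"][2],"yaw %.3f r %.4f th(d=11) %.3f"%(y0,np.hypot(*v),np.arctan2(-v@X,-v@Y)+np.arcsin(.011/np.hypot(*v))))
    for th,d in p:
        u=-Y*np.cos(th)-X*np.sin(th);n=X*np.cos(th)-Y*np.sin(th)
        q=H+.192*u+d*n-o["tcp_pos"][:2];a=(M.T@np.r_[q,0])[:2]
        roll=-((np.pi+ph-th-y0+np.pi)%(2*np.pi)-np.pi)
        print(th,d,a.round(4),"%.3f"%roll)
E
python3 -c "
from h import *
polar([(.2,.02),(.2,.011),(.24,.011),(.28,.011),(.32,.011),(.36,.011),(.4,.011),(.44,.011)])"
```

```text
t6.95 F [-0.2  0.2  9.9] z 0.4191 yaw 3.129 r 0.1926 th(d=11) 0.147
0.2 0.02 [ 0.0012 -0.0005] 0.104
0.2 0.011 [0.0102 0.0004] 0.104
0.24 0.011 [0.0179 0.001 ] 0.144
0.28 0.011 [0.0255 0.0018] 0.184
0.32 0.011 [0.0331 0.0029] 0.224
0.36 0.011 [0.0407 0.0043] 0.264
0.4 0.011 [0.0482 0.006 ] 0.304
0.44 0.011 [0.0556 0.0081] 0.344
```

Call:
{"api": "carry_out", "payload": {
  "moves": [
    [0, 0, 0.0005, 0, 0],
    [0, 0, 0.001, 0, 0],
    [0, 0, 0.0015, 0, 0],
    [0, 0, 0.002, 0, 0],
    [0, 0, 0.002, 0, 0],
    [0, 0, 0.002, 0, 0],
    [0, 0, 0.002, 0, 0],
    [0, 0, 0.002, 0, 0]
  ]
}}

```text
clock: 7.75
tcp_pos: [0.6524, -0.0191, 0.4175]
orientation: [0.02, 3.138, 0.001]
contact_force: [-1.0, -0.9, 11.6]
grip_width: 0.0003
gripper_force: 5.6
```

Call:
{"api": "carry_out", "payload": {
  "moves": [
    [0.001, 0, 0, 0.02, 0],
    [0.002, 0, 0, 0.04, 0],
    [0.004, 0, 0, 0.06, 0],
    [0.006, 0, 0, 0.08, 0],
    [0.008, 0, 0, 0.1, 0],
    [0.01, 0, 0, 0.104, 0],
    [0.012, 0, 0, 0.115, 0],
    [0.014, 0, 0, 0.125, 0]
  ]
}}

```text
clock: 8.55
tcp_pos: [0.6387, -0.0188, 0.4177]
orientation: [0.216, 3.129, 0.001]
contact_force: [1.3, 2.0, 11.3]
grip_width: -0.0004
gripper_force: 5.5
```

```bash
python3 -c "
from h import *
polar([(.24,.011),(.28,.011),(.32,.011),(.36,.011),(.4,.011),(.44,.011)])"
```

```text
t8.55 F [ 1.3  2.  11.3] z 0.4177 yaw 3.003 r 0.1928 th(d=11) 0.217
0.24 0.011 [0.0044 0.0002] 0.018
0.28 0.011 [0.0121 0.0001] 0.058
0.32 0.011 [0.0198 0.0002] 0.098
0.36 0.011 [0.0275 0.0007] 0.138
0.4 0.011 [0.0351 0.0015] 0.178
0.44 0.011 [0.0428 0.0026] 0.218
```

Call:
{"api": "carry_out", "payload": {
  "moves": [
    [0.002, 0, 0, 0.01, 0],
    [0.004, 0, 0, 0.02, 0],
    [0.006, 0, 0, 0.03, 0],
    [0.008, 0, 0, 0.04, 0],
    [0.01, 0, 0, 0.05, 0],
    [0.012, 0, 0, 0.06, 0],
    [0.014, 0, 0, 0.07, 0],
    [0.016, 0, 0, 0.08, 0]
  ]
}}

```text
clock: 9.35
tcp_pos: [0.6229, -0.017, 0.4177]
orientation: [0.342, 3.118, 0.001]
contact_force: [0.6, -0.0, 11.5]
grip_width: 0.0003
gripper_force: 5.5
```

```bash
python3 -c "
from h import *
polar([(.32,.011),(.36,.011),(.4,.011),(.44,.011)])
f=r.grab_frame('wrist')[80:330,100:450,::-1]
cv2.imwrite('pics/w3.png',cv2.resize(f,None,fx=2,fy=2,interpolation=cv2.INTER_CUBIC))
"
```

```text
t9.35 F [ 0.6 -0.  11.5] z 0.4177 yaw 2.923 r 0.1928 th(d=11) 0.300
0.32 0.011 [0.0039 0.0003] 0.018
0.36 0.011 [0.0116 0.0001] 0.058
0.4 0.011 [0.0193 0.0003] 0.098
0.44 0.011 [0.027  0.0008] 0.138
```

View pics/w3.png

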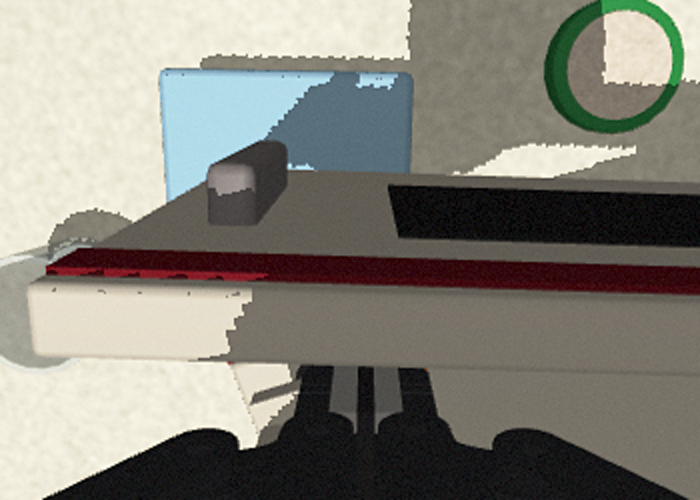

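The fingers sit against the door's inner face (tip at about (365,365)) and the door is following. It's already at about 0.30, past the hook stop. I'll carry on with the hook held down.

Call:
{"api": "carry_out", "payload": {
  "moves": [
    [0.003, 0, 0, 0.016, 0],
    [0.006, 0, 0, 0.032, 0],
    [0.009, 0, 0, 0.048, 0],
    [0.012, 0, 0, 0.063, 0],
    [0.015, 0, 0, 0.078, 0],
    [0.018, 0, 0, 0.093, 0],
    [0.021, 0, 0, 0.108, 0],
    [0.024, 0.0005, 0, 0.123, 0]
  ]
}}

```text
clock: 10.2
tcp_pos: [0.5995, -0.0117, 0.4176]
orientation: [0.534, 3.091, 0.001]
contact_force: [0.9, -1.8, 10.6]
grip_width: -0.0001
gripper_force: 5.6
```

```bash
python3 -c "
from h import *
polar([(.46,.011),(.5,.011),(.55,.011),(.6,.011),(.65,.011),(.7,.011)])
"
```

```text
t10.20 F [ 0.9 -1.8 10.6] z 0.4176 yaw 2.799 r 0.1928 th(d=11) 0.424
0.46 0.011 [0.0069 0.0002] 0.034
0.5 0.011 [0.0146 0.0002] 0.074
0.55 0.011 [0.0242 0.0006] 0.124
0.6 0.011 [0.0337 0.0015] 0.174
0.65 0.011 [0.0433 0.0028] 0.224
0.7 0.011 [0.0527 0.0047] 0.274
```

Call:
{"api": "carry_out", "payload": {
  "moves": [
    [0.004, 0, 0, 0.02, 0],
    [0.008, 0, 0, 0.04, 0],
    [0.012, 0, 0, 0.06, 0],
    [0.0146, 0, 0, 0.074, 0],
    [0.0146, 0, -0.004, 0.074, 0],
    [0.0146, 0, -0.008, 0.074, 0],
    [0.0146, 0, -0.012, 0.074, 0],
    [0.0146, 0, -0.016, 0.074, 0]
  ]
}}

```text
clock: 11.0
tcp_pos: [0.5846, -0.0061, 0.4314]
orientation: [-0.647, -3.073, 0.0]
contact_force: [0.4, -0.4, -0.4]
grip_width: 0.0001
gripper_force: 0.0
```

```bash
python3 -c "
from h import *
polar([(.55,.011),(.6,.011),(.65,.011),(.7,.011),(.75,.011),(.8,.011),(.85,.011),(.9,.011)])
"
```

```text
t11.00 F [ 0.4 -0.4 -0.4] z 0.4314 yaw 2.727 r 0.1922 th(d=11) 0.507
0.55 0.011 [ 0.0083 -0.0003] 0.051
0.6 0.011 [ 0.0179 -0.0001] 0.101
0.65 0.011 [0.0275 0.0006] 0.151
0.7 0.011 [0.037  0.0017] 0.201
0.75 0.011 [0.0465 0.0033] 0.251
0.8 0.011 [0.0559 0.0054] 0.301
0.85 0.011 [0.0651 0.008 ] 0.351
0.9 0.011 [0.0743 0.011 ] 0.401
```

Call:
{"api": "carry_out", "payload": {
  "moves": [
    [0.004, 0, 0, 0.02, 0],
    [0.01, 0, 0, 0.055, 0],
    [0.017, 0, 0, 0.095, 0],
    [0.024, 0.0005, 0, 0.135, 0],
    [0.031, 0.001, 0, 0.17, 0],
    [0.038, 0.002, 0, 0.205, 0],
    [0.045, 0.003, 0, 0.24, 0],
    [0.052, 0.0045, 0, 0.28, 0]
  ]
}}

```text
clock: 11.8
tcp_pos: [0.5385, 0.0193, 0.4311]
orientation: [-1.073, -2.952, 0.001]
contact_force: [0.4, -0.0, 0.0]
grip_width: -0.0002
gripper_force: 0.5
```

```bash
python3 -c "
from h import *
polar([(.8,.011),(.85,.011),(.9,.011),(.95,.011),(1.0,.011),(1.05,.011),(1.1,.011),(1.15,.011)])
"
```

```text
t11.80 F [ 0.4 -0.   0. ] z 0.4311 yaw 2.445 r 0.1922 th(d=11) 0.782
0.8 0.011 [ 0.0035 -0.0002] 0.019
0.85 0.011 [ 0.0131 -0.0004] 0.069
0.9 0.011 [ 0.0227 -0.    ] 0.119
0.95 0.011 [0.0323 0.0008] 0.169
1.0 0.011 [0.0418 0.0021] 0.219
1.05 0.011 [0.0513 0.0039] 0.269
1.1 0.011 [0.0606 0.0062] 0.319
1.15 0.011 [0.0698 0.0089] 0.369
```

Call:
{"api": "carry_out", "payload": {
  "moves": [
    [0.007, 0, 0, 0.035, 0],
    [0.014, 0, 0, 0.075, 0],
    [0.021, 0, 0, 0.11, 0],
    [0.028, 0.0005, 0, 0.145, 0],
    [0.035, 0.001, 0, 0.185, 0],
    [0.042, 0.002, 0, 0.22, 0],
    [0.049, 0.0035, 0, 0.255, 0],
    [0.056, 0.005, 0, 0.295, 0]
  ]
}}

```text
clock: 12.6
tcp_pos: [0.4986, 0.0588, 0.4311]
orientation: [-1.495, -2.762, 0.001]
contact_force: [0.3, -1.0, -0.2]
grip_width: 0.0001
gripper_force: 0.5
```

```bash
python3 -c "
from h import *
polar([(1.1,.011),(1.15,.011),(1.2,.011),(1.25,.011),(1.3,.011),(1.35,.011),(1.4,.011),(1.45,.011),(1.57,.011)])
print(r.get_obs()['joints'])
"
```

```text
t12.60 F [ 0.3 -1.  -0.2] z 0.4311 yaw 2.149 r 0.1926 th(d=11) 1.074
1.1 0.011 [0.0049 0.0001] 0.024
1.15 0.011 [ 0.0145 -0.    ] 0.074
1.2 0.011 [0.0241 0.0004] 0.124
1.25 0.011 [0.0337 0.0013] 0.174
1.3 0.011 [0.0432 0.0026] 0.224
1.35 0.011 [0.0527 0.0045] 0.274
1.4 0.011 [0.062  0.0068] 0.324
1.45 0.011 [0.0712 0.0095] 0.374
1.57 0.011 [0.0926 0.018 ] 0.494
[-0.6999284   0.16839643  0.52188928  1.9571488  -0.09662306  1.0412488
  0.44349178]
```

Call:
{"api": "carry_out", "payload": {
  "moves": [
    [0.007, 0, 0, 0.035, 0],
    [0.014, 0, 0, 0.075, 0],
    [0.021, 0, 0, 0.11, 0],
    [0.028, 0.0007, 0, 0.145, 0],
    [0.035, 0.0015, 0, 0.18, 0],
    [0.042, 0.0025, 0, 0.22, 0],
    [0.049, 0.0038, 0, 0.255, 0],
    [0.055, 0.005, 0, 0.285, 0]
  ]
}}

```text
clock: 13.4
tcp_pos: [0.4725, 0.1076, 0.431]
orientation: [-1.872, -2.522, 0.002]
contact_force: [1.3, 0.1, -0.7]
grip_width: -0.0004
gripper_force: 0.5
```

```bash
python3 -c "
from h import *
polar([(1.4,.011),(1.45,.011),(1.5,.011),(1.57,.011),(1.57,.05)])
"
```

```text
t13.40 F [ 1.3  0.1 -0.7] z 0.4310 yaw 1.865 r 0.1925 th(d=11) 1.363
1.4 0.011 [ 0.0071 -0.0001] 0.040
1.45 0.011 [ 0.0168 -0.    ] 0.090
1.5 0.011 [0.0264 0.0005] 0.140
1.57 0.011 [0.0397 0.0021] 0.210
1.57 0.05 [ 0.0016 -0.006 ] 0.210
```

Final stretch, slowing to a stop.

Call:
{"api": "carry_out", "payload": {
  "moves": [
    [0.007, 0, 0, 0.037, 0],
    [0.014, 0, 0, 0.075, 0],
    [0.021, 0, 0, 0.11, 0],
    [0.027, 0.0006, 0, 0.143, 0],
    [0.032, 0.001, 0, 0.17, 0],
    [0.036, 0.0015, 0, 0.19, 0],
    [0.039, 0.002, 0, 0.205, 0],
    [0.04, 0.002, 0, 0.21, 0]
  ]
}}

```text
clock: 14.2
tcp_pos: [0.4632, 0.1465, 0.4313]
orientation: [-2.124, -2.314, 0.001]
contact_force: [0.5, -1.6, -0.1]
grip_width: 0.0001
gripper_force: 0.4
```

```bash
python3 -c "
from h import *
polar([(1.57,.011),(1.57,.05)])
cv2.imwrite('pics/top4.png',r.grab_frame('top')[:,:,::-1])
"
```

```text
t14.20 F [ 0.5 -1.6 -0.1] z 0.4313 yaw 1.657 r 0.1921 th(d=11) 1.571
1.57 0.011 [-0.0003 -0.0002] 0.001
1.57 0.05 [-0.0393 -0.0002] 0.001
```

View pics/top4.png

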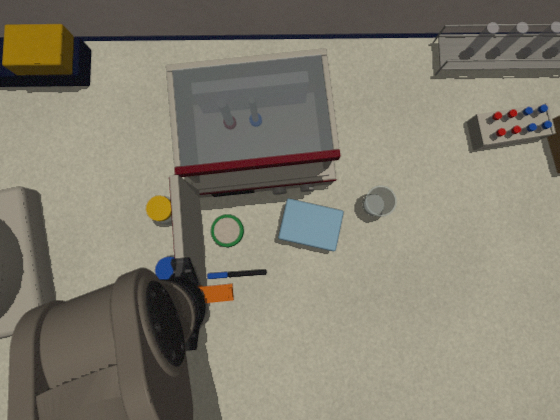

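The door stands square to the oven (from (178,178) straight down the picture), the hook is clear at (218,293), and the bystanders haven't moved. I'll back off from the door, then go up.

Call:
{"api": "carry_out", "payload": {
  "moves": [
    [-0.002, 0, -0.001, 0, 0],
    [-0.006, 0, -0.002, 0, 0],
    [-0.01, 0, -0.004, 0, 0],
    [-0.014, 0, -0.01, 0, 0],
    [-0.015, 0, -0.03, 0, 0],
    [-0.015, 0, -0.06, 0, 0],
    [-0.015, 0, -0.09, 0, 0],
    [-0.015, 0, -0.11, 0, 0]
  ]
}}

```text
clock: 15.05
tcp_pos: [0.465, 0.1305, 0.5444]
orientation: [2.124, 2.313, 0.004]
contact_force: [0.5, 0.3, -0.6]
grip_width: 0.0004
gripper_force: 0.0
```

Call:
{"api": "carry_out", "payload": {
  "moves": [
    [-0.01, 0, 0, 0, 0],
    [-0.03, 0, 0, 0, 0],
    [-0.05, 0, 0, 0, 0],
    [-0.07, 0, 0, 0, 0],
    [-0.08, 0, 0, 0, 0],
    [-0.08, 0, 0, 0, 0],
    [-0.08, 0, 0, 0, 0],
    [-0.08, 0, 0, 0, 0]
  ]
}}

```text
clock: 15.85
tcp_pos: [0.4716, 0.0526, 0.5415]
orientation: [-2.122, -2.316, 0.0]
contact_force: [0.2, 0.5, 0.5]
grip_width: 0.0001
gripper_force: 0.0
```

```bash
python3 -c "
from h import *
go(.46,.1,.5,1.65)
cv2.imwrite('pics/top5.png',r.grab_frame('top')[:,:,::-1])
"
```

```text
t15.85 tcp [0.4716 0.0526 0.5415] yaw 1.658 F [0.2 0.5 0.5] shift [ 0.0482 -0.0074  0.0415] roll 0.008
```

View pics/top5.png

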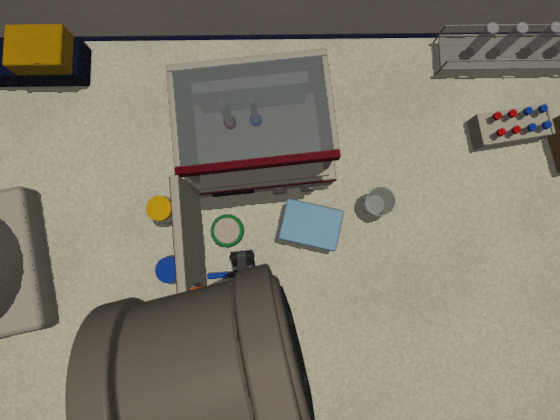

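The gripper is free and high, the door still stands square, and the bystanders are where they were.

```bash
python3 -c "
from bench import r
print(r.hand_in())"
```

```text
the job is handed in; nothing more can be done
None
```

The job is handed in: the hook was held down at about 11.6 N while the door was drawn past the beam, the door was swung to about 1.57 rad and let go, and the bystanders look unmoved in the top view (about 16 s used).

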